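Present a mug at the press: screen up, spring slide out to the mark, hold

ROBOT

A 6-joint arm with a two-finger parallel gripper is mounted at the origin on the work surface. World frame = base frame: x ahead of the robot, y to its left, z up, the work surface at z = 0. Lengths are in mm, angles in rad, forces in N, time in s.
With the tool pointing down it reaches from about 300 to 775 mm from the base axis. Payload 14.6 kg.
Tool frame: the origin (TCP) lies midway between the tips of the shut fingers; the grasp point (between the pads) lies 19 mm behind it (manip.hold_point_z is the distance from the TCP to the grasp point, in mm); z points along the fingers, y is the direction in which the jaws open and shut (so a half turn about z gives the same grasp; the last joint's range is limited). The gripper opens to 94 mm and grips with 3 to 60 N. Pads are 16 mm wide; open, the fingers measure 119 mm over their backs; the gripper's body (75 mm by 177 mm) begins 78 mm behind the grasp point.
Start: joints at [1.05, 0.3, 1.521, -0, 1.321, -0.067], TCP at [241.107, 494.324, 205.446] pointing down, gripper open.
Joint ranges: [-3.03, 3.03], [-0.79, 2.21], [0.23, 2.52], [-1.04, 4.18], [0, 3.07], [-2.55, 2.55]. Speed limits (rad/s): [2.22, 2.22, 2.57, 3.14, 3.14, 3.14].

INTERFACE

Orientations are given as [roll, pitch, yaw] about the fixed x, y, z axes, in that order (R = Rz(yaw) Ry(pitch) Rx(roll)).
In Python, from cell import manip gives the robot as it stands.
- The arm moves only by the shell command python3 -m crank 'ROWS' [OPENING] [FORCE]. ROWS is JSON, a list of rows, each an object with "offset": the shift along the world's x, y, z in m, a list of three; "spin": the turn about the world's z in degrees. In form: [{"offset": [dx, dy, dz], "spin": spin}, ...]. A call has exactly 8 rows; each row is the pose to reach, as a shift and turn from the pose measured when the call began; what a row does not reach only later rows make up. A row lasts 1/12 s, in which the tool goes at most 41.7 mm and 7.16 degrees, less where a joint would pass 70% of its speed; a pose out of reach is approached as far as the arm can. A call with a gripper value outside its range is refused whole. OPENING is the opening, from 0 (shut) to 1 (fully open), set as the call begins (- or left out, the last holds). The fingers move at their own pace and stop on an object; FORCE is the grip in N (left out, the last holds). Time passes only in rows, so rows that repeat a pose let the fingers close, or fill a call up. It gives the time, the measured TCP pose, the force and the opening at its end, in the units of the state.
- manip.read_state(): the state, without advancing time (a new reading comes with each control period).
- manip.camera(name): name is "scene" or "top" or "wrist"; returns a dict with "pixels" (480x640x3 uint8, red, green, blue), "fx", "fy", "cx", "cy" (pixels), "k1" (the pictures are not rectified: a ray, as slopes to the right and down, at radius r is drawn at 1 + k1 r^2 times it, then the intrinsics apply), "extrinsics" (4x4, takes a point from world to camera coordinates); the wrist camera has in their place "hand_eye" (4x4, takes a point from camera to tool coordinates, whose origin is the TCP and whose axes are the flange's). Camera axes: x right, y down, z forward; pixel columns grow to the right and rows downward; lengths in mm; the calibration is good to about 2 mm. A picture is of the moment at which its call begins: read the wrist's pose just before it. There is no depth.
- manip.sign_off(): hands the job in, once; it reports no verdict.
Trained networks look in a picture, given as the dict that the camera call returned (one of the last four; its "shot" number tells which), for a name from the list of things; names that differ only in an ending like _2 or _b are one class to them, and where a whole thing is asked for, a point or a joint stands for the part that bears it (a point fixed in the world has none). Each returns a list of dicts, best first, with "conf" (0 to 1); they miss things now and then, are a little off and sometimes report something else, mostly with a low value. They report only what shows in the picture. A call takes as long as a camera call. They do not tell look-alikes from the thing itself.
- manip.search_frame(picture, name): "location" ([x, y, z] in mm, in world coordinates, good to about 4 mm: the middle of the surface that is visible of it).
- manip.masks_of(picture, name): "mask" (480x640 bool, what is visible of it).
The state is a dict: "clock": time; "joints": joint angles; "qd": joint speeds; "effort": joint torques, N m; "eef_pos": TCP position; "eef_rot": TCP orientation; "wrist_force": force on the tool from outside, world axes, zero at the start; "moment": the same for the moment, N m; "finger_gap": finger opening in mm.
Only numpy, scipy, OpenCV 4.12 (cv2) and the standard library are available. Lean on these libraries where they do the work, as an engineer would, in place of code of your own. Each camera call takes 0.05 s, during which the arm holds its last target. There are 200 camera calls.

TASK

At the mug press, raise the safety screen all the way up (it has an upright grip) and leave it up. Then pull the spring-return mug slide, which has a like grip, out until its pointer stands level with the mark clip on the scale bar, and finish still holding the slide there (it springs back if let go), with the mug standing in its seat. Do not knock the mug over, and leave the other things on the table alone.

Things in the scene. Friction and masses are not known exactly. Their poses are not given: they have to be found in the camera images.
- press: Mug press station, fixed: white base 440 x 400 mm, 16 mm thick, with an aluminium gate (posts 24 mm square, 364 mm apart, crossbar from 360 mm up) across it. Origin: at table height, midway between the posts, in the screen's plane. Its -x axis points out of the gate to the robot's side, the way the slide is pulled; +y left seen from the robot, +z up. The base spans x -270 to +170 mm.
- sash (a joint): Height of the clear framed safety screen, m: 0 down (start 0 to 0.03), 0.13 at the upper stop. Counterbalanced: it stays where it is left; moving it takes 2 to 4 N. 336 mm wide, 12 mm thick, in the gate's plane (press x = 0), 50 to 200 mm above the table at joint 0. While low it blocks the mug's way out.
- sash_grip (a point): Middle of the screen's black upright grip: cylinder 22 mm across, 46 mm tall, top free; under it a 36 mm disc, 6 mm thick (disc top 23 mm below this point), on a stem from the screen's lower rail. It is 95 mm out from the screen's plane (-x), at press y +135 mm, z 89 mm at joint 0. Axes as press. Pinch from above, fingers on its +y and -y sides: only about 75 mm free between it and the screen.
- slide_grip (a point): Middle of the slide's black upright grip: plain cylinder 22 mm across, 60 mm tall, top free, standing on the slide's front end (slide top at 34 mm, this point at 64 mm, grip top at 94 mm above the table). At home it is 100 mm out from the screen's plane (press -x), at press y -20 mm. Axes as press. Fingers on its +y and -y sides keep clear of the screen.
- slide: Aluminium mug slide: plate 110 mm wide, 12 mm thick, running level along press x, carrying mug seat and grip. Its origin is the press's origin when home (as at the start) and moves along press -x as it is pulled, 170 mm at most. A spring always pulls it home: 3 N at home, 40 N more per metre, 7 to 9 N at the mark.
- pointer (a point): Tip of the slide's pointer, a thin dark steel finger 6 mm wide that sticks out of the slide to the press's -y side in line with the slide's grip (same press x), 30 mm above the table.
- mark (a point): The mark clip: dark steel block 16 (along x) x 18 x 12 mm with a small screw on top, fixed on the scale bar, which lies along press x at y -105 mm beside the slide; 95 to 135 mm farther out (-x) than the pointer at home. This point: middle of its foot, 26 mm above the table. Axes as press. The slide is at the mark when the pointer has the same press x; it touches nothing.
- mug_center (a point): Centre, half-way up, of the white ceramic mug standing in the slide's seat: 82 mm across, 95 mm high, handle roughly to press +y, about 0.33 kg. With the slide home it is 60 mm behind the screen's plane (press +x), its foot 34 mm above the table, inside a low ring.
- seat (a point): Middle of the mug seat on the slide's upper face: a steel ring 98 mm across, 6 mm high, with a 44 mm inner radius. Axes as the press.
- blank: Bystander: another white mug standing on the table on the left, 82 mm across, 95 mm high. Origin at the centre of its foot.
- tape: Bystander: a yellow roll of tape lying flat on the table on the right, 90 mm across, 20 mm high. Origin at the centre of its underside.
- mouse: Bystander: a black computer mouse on the table on the left, 100 x 58 x 26 mm. Origin at the centre of its underside.
There are look-alikes about, which are no part of the job. What is shaped like the part that bears mug_center but blue is not meant.

How it is judged (in metres and radians):
On the way, in this order (a step that is already met when the one before it is completed fails the run):
1. the safety screen is raised all the way up (value of joint sash above 0.115 m), for 0.2 s.
2. the slide is pulled out to the mark (x of pointer in the frame of mark between -0.008 and 0.008 m), for 0.3 s.
At the end, for the whole second after the job is handed in: The slide is held by the fingers (over 1 N) at rest with its pointer within 8 mm of the middle of the mark clip along the pull (opposite the clip), the screen is within 15 mm of its upper stop, and the mug stands upright in the slide's seat (within 10 mm and 0.1 rad) (all of step 2 and linear speed of slide below 0.01 m/s and contact force between the fingers and slide above 1 N and value of joint sash above 0.115 m and horizontal distance between mug_center and seat below 0.01 m and angle between mug_center's own z axis and vertical below 0.1 rad and z of mug_center in the frame of seat below 0.052 m); the arm keeps its last pose, push and grip.
It fails at once if the mug is knocked over (angle between mug_center's own z axis and vertical above 0.4 rad).
It fails at once if another thing on the table is disturbed (moved over 20 mm) (distance of any of blank, tape, mouse from where it was at the start of the episode above 0.02 m).
It also fails if it takes over 64 s, if anything falls off the work surface, if the arm or the gripper's body presses on something with over 40 N, if the wrist force passes 120 N, or if a joint passes its speed limit or range.

## Working session

There is one attempt and no reset: what is moved stays moved. The work goes in short steps, Python scripts to look and compute and a shell command to move; the robot and the scene stay as the last step left them, time stands still between calls to the robot, and variables do not carry over. Pictures are saved under pics/ and viewed, about 8 in all and at most 12, crops included, and the job is handed in when it is done.

```bash
mkdir -p pics; ls
cat > h.py <<'E'
import numpy as np,cv2
from cell import manip
def ray(p,uv):
    d=np.array([(uv[0]-p['cx'])/p['fx'],(uv[1]-p['cy'])/p['fy']]);s=d.copy()
    for _ in range(20): s=d/(1+p['k1']*(s@s))
    E=np.array(p['extrinsics']);R=E[:3,:3];return -R.T@E[:3,3],R.T@np.array([s[0],s[1],1])
def at_z(p,uv,z):
    o,d=ray(p,uv);return o+d*(z-o[2])/d[2]
def proj(p,X):
    E=np.array(p['extrinsics']);c=E[:3,:3]@X+E[:3,3];s=c[:2]/c[2];s=s*(1+p['k1']*(s@s))
    return np.array([s[0]*p['fx']+p['cx'],s[1]*p['fy']+p['cy']])
def save(p,n): cv2.imwrite('pics/'+n,cv2.cvtColor(p['pixels'],cv2.COLOR_RGB2BGR))
E
python3 - <<'E'
from h import *
print(manip.read_state())
for c in ['scene','top']:
    p=manip.camera(c);save(p,c+'1.png')
    print(c,np.round(np.linalg.inv(p['extrinsics'])[:3,3]))
    for n in ['sash_grip','slide_grip','pointer','mark','mug_center','seat','press','blank','tape','mouse']:
        try: r=manip.search_frame(p,n)
        except Exception as e: r=[];print(n,e)
        for d in r[:3]: print(n,round(d['conf'],2),np.round(d['location']))
E
```

```text
pics
{'clock': 0.0, 'joints': array([ 1.05040469e+00,  3.00485068e-01,  1.52157913e+00,  1.09990138e-05,
        1.32068317e+00, -6.66095301e-02]), 'qd': array([-0.00100177, -0.0001132 ,  0.00035379,  0.00108645, -0.00115905,
        0.00038111]), 'effort': array([-1.33416226e-03, -5.31807947e+01, -3.52733624e+01,  7.07299495e-02,
        2.43280845e-02, -9.36589277e-05]), 'eef_pos': array([240.97865899, 494.11104421, 204.87948955]), 'eef_rot': array([-3.14044120e+00, -8.74883837e-05,  2.68780777e+00]), 'wrist_force': array([ 0.68780971, -0.41575165,  0.10154743]), 'moment': array([0.01142444, 0.00220265, 0.01347249]), 'finger_gap': 93.79000047506884}
scene [1404. -578. 1182.]
sash_grip 0.57 [ 712. -115.  154.]
sash_grip 0.33 [ 802. -143.   35.]
slide_grip 0.59 [ 800. -139.   33.]
slide_grip 0.54 [ 710. -112.  154.]
pointer 0.94 [ 799. -139.   33.]
mark 0.63 [ 498. -175.   37.]
mug_center 0.84 [547. 328.  65.]
mug_center 0.78 [ 779. -110.   89.]
mug_center 0.53 [ 712. -118.  154.]
seat 0.87 [ 804. -141.   36.]
press 0.7 [ 721. -129.   57.]
blank 0.85 [546. 436.  60.]
blank 0.19 [ 711. -112.  153.]
tape 0.6 [ 530. -445.   15.]
top [ 345.  -17. 1422.]
sash_grip 0.97 [704. -84. 150.]
slide_grip 0.7 [ 648. -100.   30.]
pointer 0.62 [647. -95.  37.]
mug_center 0.94 [517. 334.  43.]
mug_center 0.76 [ 783. -113.   41.]
seat 0.86 [649. -96.  34.]
press 0.94 [661. -93.  19.]
blank 0.67 [647. -96.  31.]
blank 0.6 [540. 463.  44.]
tape 0.88 [ 527. -452.   18.]
mouse 0.64 [372. 415.  25.]
```

View pics/scene1.png

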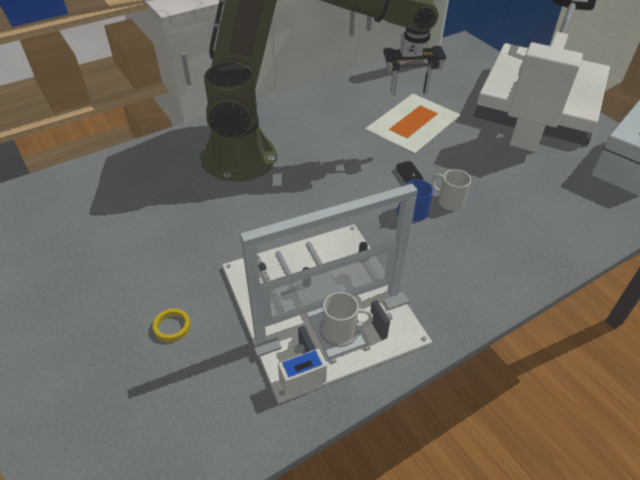

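View pics/top1.png

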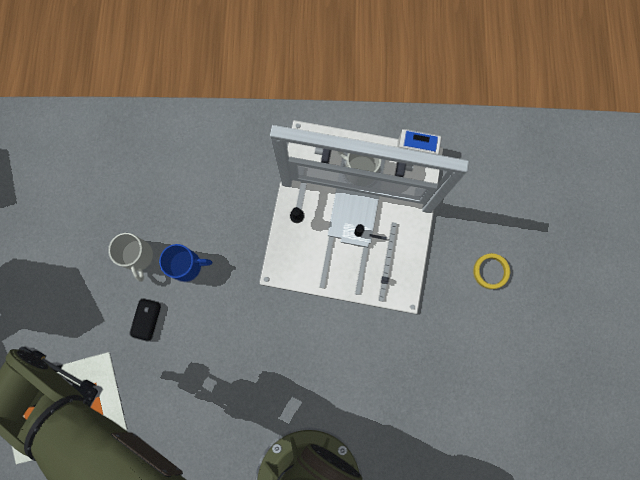

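The top view shows the sash grip at (297,215), slide grip at (359,231), pointer tip at about (385,237) and mark clip at (385,280). I'll take a crop to get these more precisely.

Run:
```python
import cv2
i=cv2.imread('pics/top1.png')[110:320,255:475]
cv2.imwrite('pics/top1c.png',cv2.resize(i,None,fx=2.8,fy=2.8,interpolation=cv2.INTER_CUBIC))
```

```text
(no output)
```

View pics/top1c.png

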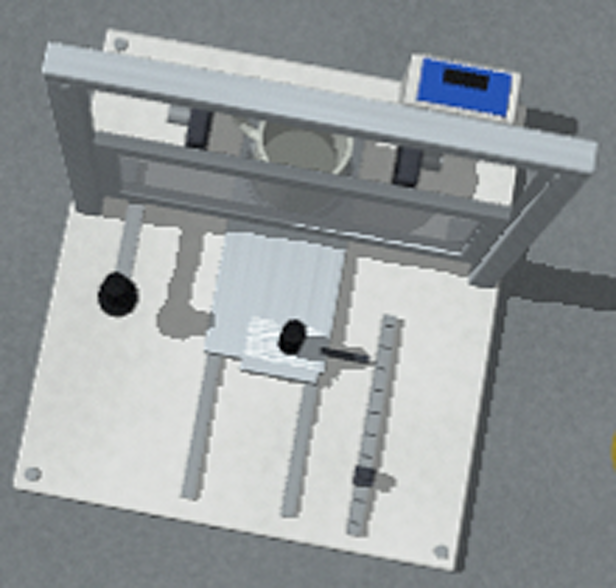

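The crop shows base corners at (14,488), (458,570) and (107,30), slide grip top at (293,331), pointer tip at (368,359), clip at (365,477) and sash grip top near (119,288). I'll fit the press pose, the sash height and the mark offset to these.

```bash
cat > fit.py <<'E'
from h import *
from scipy.optimize import least_squares
p=manip.camera('top')
pix=lambda a,b:np.array([255+(a+.5)/2.8-.5,110+(b+.5)/2.8-.5])
obs=[((-270,220-0,16),pix(14,488)),((-270,-220,16),pix(458,570)),((170,220,16),pix(107,30)),((-100,-20,94),pix(293,331)),]
obs=[((x,(y/220*200 if abs(y)==220 else y),z),q) for (x,y,z),q in obs]
def W(v,X):
    c,s=np.cos(v[2]),np.sin(v[2]);return np.array([v[0]+c*X[0]-s*X[1],v[1]+s*X[0]+c*X[1],X[2]])
def f(v):
    r=[proj(p,W(v,X))-q for X,q in obs]
    r.append(proj(p,W(v,(-95,135,112+v[3])))-pix(119,286))
    r.append(proj(p,W(v,(-100-v[4],-105,38)))-pix(365,476))
    return np.concatenate(r)
s=least_squares(f,[750,-100,-.15,10,115]);v=s.x
print(np.round(v,3),np.round(s.fun,1))
for n,X in [('sash_grip',(-95,135,89+v[3])),('slide_grip',(-100,-20,64)),('mark',(-100-v[4],-105,26)),('gripAtMark',(-100-v[4],-20,64))]: print(n,np.round(W(v,X),1))
print(np.round(at_z(p,pix(368,359),30),1),np.round(W(v,(-100,-75,30)),1),manip.read_state()['eef_pos'])
E
python3 fit.py
```

```text
[ 7.10412e+02 -1.06023e+02 -1.56000e-01  9.65200e+00  1.04845e+02] [-0.3  0.3 -0.3  0.  -0.2 -0.7  1.   0.1 -0.7  0.1  0.5  0.1]
sash_grip [637.5  42.1  98.7]
slide_grip [ 608.5 -110.3   64. ]
mark [ 491.8 -178.    26. ]
gripAtMark [504.9 -94.   64. ]
[ 597.7 -179.7   30. ] [ 600.  -164.6   30. ] [241.10358167 494.34015254 205.46451044]
```

```bash
python3 -m crank '[{"offset":[0.01,-0.01,0],"spin":2},{"offset":[0.03,-0.034,0],"spin":4},{"offset":[0.055,-0.063,0],"spin":7},{"offset":[0.08,-0.092,0],"spin":10},{"offset":[0.11,-0.126,0],"spin":13},{"offset":[0.14,-0.16,0],"spin":15},{"offset":[0.17,-0.194,0],"spin":17},{"offset":[0.198,-0.226,0],"spin":17}]' 1 25
python3 -m crank '[{"offset":[0.028,-0.032,0],"spin":0},{"offset":[0.056,-0.064,0],"spin":0},{"offset":[0.084,-0.096,0],"spin":0},{"offset":[0.112,-0.128,0],"spin":0},{"offset":[0.14,-0.16,0],"spin":0},{"offset":[0.165,-0.19,0],"spin":0},{"offset":[0.185,-0.215,0],"spin":0},{"offset":[0.196,-0.226,0],"spin":0}]'
python3 - <<'E'
from h import *
s=manip.read_state();p=manip.camera('wrist');save(p,'w1.png')
print(s['eef_pos'],s['eef_rot'],s['clock'])
from scipy.spatial.transform import Rotation as Ro
T=np.eye(4);T[:3,:3]=Ro.from_euler('xyz',s['eef_rot']).as_matrix();T[:3,3]=s['eef_pos']
p['extrinsics']=np.linalg.inv(T@np.array(p['hand_eye']))
for n,X in [('sash top',(637.5,42.1,121.7)),('slidetop',(608.5,-110.3,94))]: print(n,proj(p,np.array(X)))
E
```

```text
clock: 1.82
eef_pos: [432.3, 275.5, 205.7]
eef_rot: [3.141, 0.0, 2.987]
wrist_force: [0.8, 0.5, -0.0]
finger_gap: 94.1
clock: 2.48
eef_pos: [630.0, 45.7, 205.1]
eef_rot: [-3.141, 0.0, 2.984]
wrist_force: [-0.3, 0.2, 0.6]
finger_gap: 93.9
[629.97982174  45.69740682 205.13452784] [-3.14136227e+00  2.21860111e-04  2.98400341e+00] 2.4833
sash top [321.67754351 251.29739836]
slidetop [130.10460005 234.77500309]
```

View pics/w1.png

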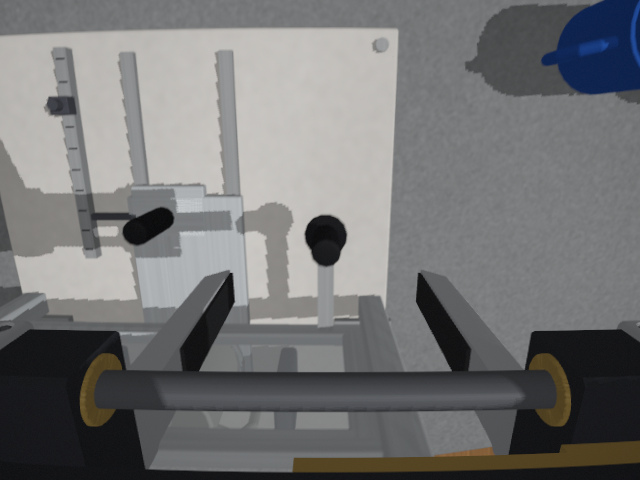

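The wrist view shows the sash grip top at (326,252), against a prediction of (322,251). The slide grip top is at (136,230), against (130,235). The fit is good to a few mm, so I'll descend on the sash grip and pinch it.

```bash
python3 -m crank '[{"offset":[0.005,-0.001,0],"spin":0},{"offset":[0.008,-0.001,-0.015],"spin":0},{"offset":[0.008,-0.001,-0.035],"spin":0},{"offset":[0.008,-0.001,-0.06],"spin":0},{"offset":[0.008,-0.001,-0.085],"spin":0},{"offset":[0.008,-0.001,-0.105],"spin":0},{"offset":[0.008,-0.001,-0.115],"spin":0},{"offset":[0.008,-0.001,-0.12],"spin":0}]'
python3 -m crank '[{"offset":[0,0,0],"spin":0},{"offset":[0,0,0],"spin":0},{"offset":[0,0,0],"spin":0},{"offset":[0,0,0],"spin":0},{"offset":[0,0,0],"spin":0},{"offset":[0,0,0],"spin":0},{"offset":[0,0,0],"spin":0},{"offset":[0,0,0],"spin":0}]' 0 25
```

```text
clock: 3.2
eef_pos: [637.9, 44.9, 83.5]
eef_rot: [-3.141, -0.002, 2.984]
wrist_force: [0.1, -0.3, -0.4]
finger_gap: 94.2
clock: 3.87
eef_pos: [637.9, 44.9, 83.7]
eef_rot: [-3.141, -0.002, 2.984]
wrist_force: [-0.1, -0.1, -0.0]
finger_gap: 43.7
```

```bash
python3 -m crank '[{"offset":[0,0,0],"spin":0},{"offset":[0,0,0],"spin":0},{"offset":[0,0,0],"spin":0},{"offset":[0,0,0],"spin":0},{"offset":[0,0,0],"spin":0},{"offset":[0,0,0],"spin":0},{"offset":[0,0,0],"spin":0},{"offset":[0,0,0],"spin":0}]'
```

```text
clock: 4.53
eef_pos: [638.0, 45.2, 83.7]
eef_rot: [-3.141, -0.002, 2.984]
wrist_force: [1.2, 4.8, -0.5]
finger_gap: 21.6
```

```bash
python3 -m crank '[{"offset":[0,0.001,0.003],"spin":0},{"offset":[0,0.001,0.012],"spin":0},{"offset":[0,0.001,0.026],"spin":0},{"offset":[0,0.001,0.042],"spin":0},{"offset":[0,0.001,0.058],"spin":0},{"offset":[0,0.001,0.074],"spin":0},{"offset":[0,0.001,0.088],"spin":0},{"offset":[0,0.001,0.096],"spin":0}]'
python3 -m crank '[{"offset":[0,0,0.003],"spin":0},{"offset":[0,0,0.006],"spin":0},{"offset":[0,0,0.009],"spin":0},{"offset":[0,0,0.012],"spin":0},{"offset":[0,0,0.015],"spin":0},{"offset":[0,0,0.017],"spin":0},{"offset":[0,0,0.017],"spin":0},{"offset":[0,0,0.017],"spin":0}]'
```

```text
clock: 5.2
eef_pos: [638.0, 45.2, 181.0]
eef_rot: [-3.14, -0.001, 2.983]
wrist_force: [1.8, -5.0, -2.8]
finger_gap: 21.5
clock: 5.87
eef_pos: [637.9, 45.2, 197.2]
eef_rot: [-3.14, -0.002, 2.983]
wrist_force: [5.3, -1.3, -8.3]
finger_gap: 21.7
```

```bash
python3 -m crank '[{"offset":[0,0,0.001],"spin":0},{"offset":[0,0,0.002],"spin":0},{"offset":[0,0,0.003],"spin":0},{"offset":[0,0,0.004],"spin":0},{"offset":[0,0,0.005],"spin":0},{"offset":[0,0,0.006],"spin":0},{"offset":[0,0,0.006],"spin":0},{"offset":[0,0,0.006],"spin":0}]'
python3 - <<'E'
from h import *
p=manip.camera('scene');save(p,'s2.png')
i=p['pixels'][170:400,210:450,::-1]
cv2.imwrite('pics/s2c.png',cv2.resize(i,None,fx=2.5,fy=2.5,interpolation=cv2.INTER_CUBIC))
E
```

```text
clock: 6.53
eef_pos: [636.5, 45.4, 198.8]
eef_rot: [-3.139, -0.009, 2.983]
wrist_force: [6.9, 0.3, -29.1]
finger_gap: 21.6
```

View pics/s2c.png

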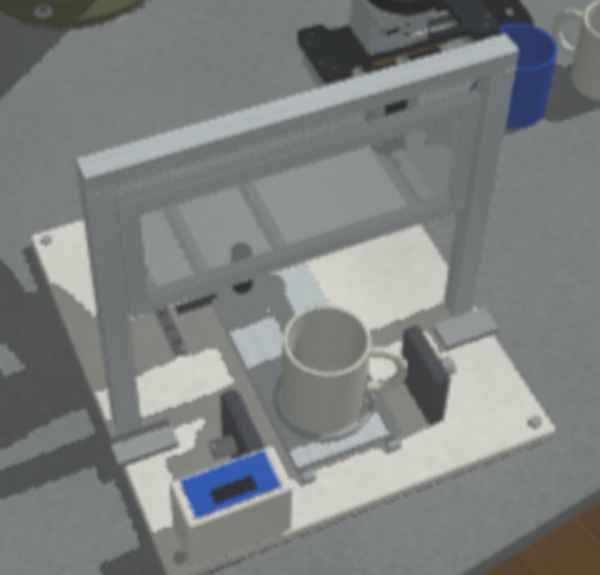

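The screen is at its stop: 29 N of reaction, no further travel, and the lower rail is well clear of the mug. I'll relax and release, then back up and out, and move over the slide grip.

```bash
python3 -m crank '[{"offset":[0,0,-0.001],"spin":0},{"offset":[0,0,-0.001],"spin":0},{"offset":[0,0,-0.001],"spin":0},{"offset":[0,0,-0.001],"spin":0},{"offset":[0,0,-0.001],"spin":0},{"offset":[0,0,-0.001],"spin":0},{"offset":[0,0,-0.001],"spin":0},{"offset":[0,0,-0.001],"spin":0}]' 0.65
python3 -m crank '[{"offset":[0,0,0.005],"spin":0},{"offset":[0,0,0.015],"spin":0},{"offset":[0,0,0.03],"spin":0},{"offset":[0,0,0.045],"spin":0},{"offset":[0,0,0.058],"spin":0},{"offset":[-0.005,0,0.065],"spin":0},{"offset":[-0.02,-0.005,0.065],"spin":0},{"offset":[-0.04,-0.01,0.065],"spin":0}]'
```

```text
clock: 7.25
eef_pos: [636.6, 45.4, 197.9]
eef_rot: [-3.139, -0.009, 2.983]
wrist_force: [0.6, 0.2, 0.1]
finger_gap: 61.0
clock: 7.92
eef_pos: [596.3, 35.4, 263.3]
eef_rot: [-3.139, -0.008, 2.984]
wrist_force: [0.3, -0.4, 0.1]
finger_gap: 60.9
```

```bash
python3 -m crank '[{"offset":[-0.01,-0.01,0],"spin":0},{"offset":[-0.01,-0.035,0],"spin":0},{"offset":[-0.01,-0.07,0],"spin":0},{"offset":[-0.01,-0.105,0],"spin":0},{"offset":[-0.01,-0.13,-0.005],"spin":0},{"offset":[-0.01,-0.143,-0.025],"spin":0},{"offset":[-0.01,-0.143,-0.05],"spin":0},{"offset":[-0.01,-0.143,-0.07],"spin":0}]' 0.65
python3 - <<'E'
from h import *
s=manip.read_state();p=manip.camera('wrist');save(p,'w2.png')
print(s['eef_pos'],s['eef_rot'],s['clock'])
from scipy.spatial.transform import Rotation as Ro
T=np.eye(4);T[:3,:3]=Ro.from_euler('xyz',s['eef_rot']).as_matrix();T[:3,3]=s['eef_pos']
p['extrinsics']=np.linalg.inv(T@np.array(p['hand_eye']))
for n,X in [('slidetop',(608.5,-110.3,94)),('marktop',(491.8,-178,38)),('markfoot',(491.8,-178,26)),('ptr',(600,-164.6,30))]: print(n,proj(p,np.array(X)))
for n in ['mark','slide_grip','pointer']:
    m=manip.masks_of(p,n)
    for d in m[:2]:
        v,u=np.nonzero(d['mask']);print(n,d['conf'],u.min(),u.max(),v.min(),v.max(),u.mean(),v.mean())
E
```

```text
clock: 8.58
eef_pos: [585.7, -108.6, 192.2]
eef_rot: [-3.139, -0.008, 2.982]
wrist_force: [0.1, -0.6, -0.8]
finger_gap: 61.3
[ 585.65692355 -108.5754016   192.23372208] [-3.13914333 -0.00844935  2.98209892] 8.5833
slidetop [327.67987269 264.64932237]
marktop [227.93800369 127.01375631]
markfoot [231.32476349 127.22017334]
ptr [269.08061889 241.94839973]
mark 0.27 131 639 48 458 352.87168127413435 203.84998638060597
slide_grip 0.69 254 411 207 432 344.3059484947407 285.22530528352075
pointer 0.68 254 411 207 432 344.04148801256116 285.1577389939006
```

View pics/w2.png

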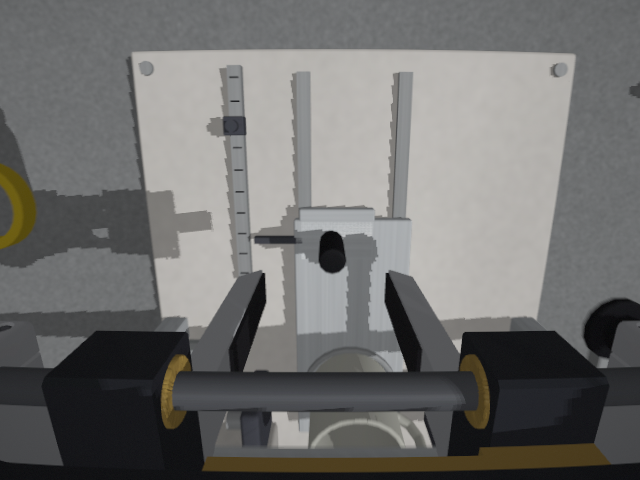

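The wrist view shows the slide grip top at (332,258), pointer line at (258–300,240) and clip top at (234,125).

Run:
```python
from h import *
s=manip.read_state();p=manip.camera('wrist')
from scipy.spatial.transform import Rotation as Ro
T=np.eye(4);T[:3,:3]=Ro.from_euler('xyz',s['eef_rot']).as_matrix();T[:3,3]=s['eef_pos']
p['extrinsics']=np.linalg.inv(T@np.array(p['hand_eye']))
# refine pixel centroids of dark clip top
g=cv2.cvtColor(p['pixels'],cv2.COLOR_RGB2GRAY)
for (a,b,c,d) in [(222,248,114,137),(256,280,232,248)]:
    v,u=np.nonzero(g[c:d,a:b]<90);print(u.min()+a,u.max()+a,v.min()+c,v.max()+c,u.mean()+a,v.mean()+c)
G=at_z(p,(332,258.5),94);M=at_z(p,(234,125),38);P=at_z(p,(258,240),31)
FL=at_z(p,(572,54),16);FR=at_z(p,(133,54),16)
print(G,M,P,FL,FR)
yaw=np.arctan2(-(FL-FR)[0],(FL-FR)[1]);print('yaw',yaw)
for y in(-.156,yaw):
    ex=np.array([np.cos(y),np.sin(y),0]);print('pull from grip',(G-M)@ex,'from pointer',(P-M)@ex)
```

```text
222 244 116 134 232.8649289099526 124.76303317535545
256 279 235 242 267.5602094240838 238.48167539267016
[ 605.55796562 -105.21431961   94.        ] [ 491.85983703 -172.12067652   38.        ] [ 597.72627763 -173.78419846   31.        ] [475.34409537 133.80842163  16.        ] [ 415.17624029 -253.8850387    16.        ]
yaw -0.1539661364769626
pull from grip 101.92234408026974 from pointer 104.83932620010005
pull from grip 102.09248741921306 from pointer 104.86922056651528
```

```bash
python3 -m crank '[{"offset":[0.01,0.001,-0.005],"spin":0},{"offset":[0.02,0.002,-0.02],"spin":0},{"offset":[0.02,0.002,-0.045],"spin":0},{"offset":[0.02,0.002,-0.072],"spin":0},{"offset":[0.02,0.002,-0.1],"spin":0},{"offset":[0.02,0.002,-0.124],"spin":0},{"offset":[0.02,0.002,-0.138],"spin":0},{"offset":[0.02,0.002,-0.143],"spin":0}]'
python3 -m crank '[{"offset":[0,0,0],"spin":0},{"offset":[0,0,0],"spin":0},{"offset":[0,0,0],"spin":0},{"offset":[0,0,0],"spin":0},{"offset":[0,0,0],"spin":0},{"offset":[0,0,0],"spin":0},{"offset":[0,0,0],"spin":0},{"offset":[0,0,0],"spin":0}]' 0 40
```

```text
clock: 9.5
eef_pos: [606.6, -105.3, 51.2]
eef_rot: [-3.139, -0.007, 2.984]
wrist_force: [0.5, 0.4, -0.0]
finger_gap: 60.9
clock: 10.17
eef_pos: [606.6, -106.7, 51.8]
eef_rot: [-3.137, -0.007, 2.984]
wrist_force: [-2.4, -9.2, 3.1]
finger_gap: 21.4
```

```bash
python3 -m crank '[{"offset":[-0.002,-0.001,0],"spin":0},{"offset":[-0.006,-0.001,0],"spin":0},{"offset":[-0.013,0.001,0],"spin":0},{"offset":[-0.02,0.002,0],"spin":0},{"offset":[-0.028,0.003,0],"spin":0},{"offset":[-0.036,0.005,0],"spin":0},{"offset":[-0.043,0.006,0],"spin":0},{"offset":[-0.047,0.006,0],"spin":0}]'
python3 -m crank '[{"offset":[-0.004,0.001,0],"spin":0},{"offset":[-0.011,0.002,0],"spin":0},{"offset":[-0.019,0.003,0],"spin":0},{"offset":[-0.027,0.004,0],"spin":0},{"offset":[-0.034,0.005,0],"spin":0},{"offset":[-0.040,0.006,0],"spin":0},{"offset":[-0.043,0.007,0],"spin":0},{"offset":[-0.044,0.007,0],"spin":0}]'
python3 - <<'E'
from h import *
for c in('wrist','top'):
    p=manip.camera(c);save(p,c+'3.png')
a=cv2.imread('pics/wrist3.png');b=cv2.imread('pics/top3.png')
b=cv2.resize(b[110:320,255:475],None,fx=2.28,fy=2.28,interpolation=cv2.INTER_CUBIC)[:480]
a=a[:,:298] if 0 else cv2.resize(a,None,fx=.45,fy=.45)
cv2.imwrite('pics/top3c.png',b)
E
```

```text
clock: 10.83
eef_pos: [559.7, -99.3, 51.8]
eef_rot: [-3.139, -0.006, 2.984]
wrist_force: [7.7, 13.5, -6.0]
finger_gap: 21.4
clock: 11.5
eef_pos: [515.8, -92.1, 51.8]
eef_rot: [-3.14, -0.004, 2.984]
wrist_force: [7.9, 1.6, -10.3]
finger_gap: 21.5
```

View pics/wrist3.png

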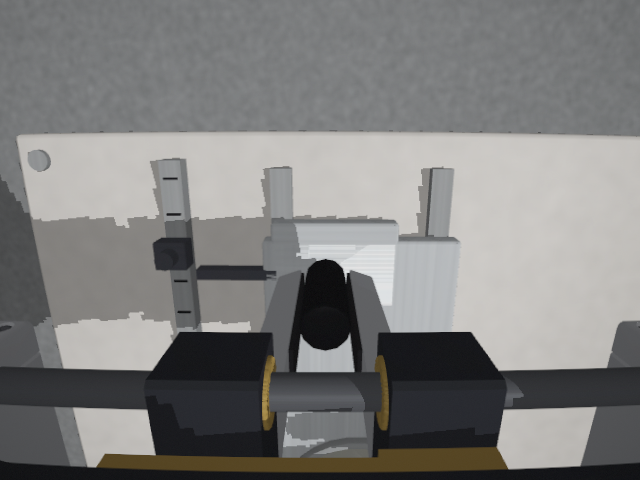

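The pointer lies at row ~271 and the clip spans (155–192, 239–270). I'll work out the remaining distance from these.

```bash
cat > rem.py <<'E'
from h import *
import sys
from scipy.spatial.transform import Rotation as Ro
s=manip.read_state();p=manip.camera('wrist')
T=np.eye(4);T[:3,:3]=Ro.from_euler('xyz',s['eef_rot']).as_matrix();T[:3,3]=s['eef_pos']
p['extrinsics']=np.linalg.inv(T@np.array(p['hand_eye']))
g=cv2.cvtColor(p['pixels'],cv2.COLOR_RGB2GRAY)
c=[int(a) for a in sys.argv[1:]]
r0,r1=c[2],c[3]
print('rows from',r0);print('clip col',g[r0:r1,c[0]].tolist());print('ptr col',g[r0:r1,c[1]].tolist())
i=p['pixels'][r0-10:r1+10,140:220,::-1];cv2.imwrite('pics/clip%d.png'%int(s['clock']*100),cv2.resize(i,None,fx=7,fy=7,interpolation=cv2.INTER_NEAREST))
M0=np.array([491.9,-174,0]);ex=np.array([np.cos(.155),-np.sin(.155),0]);ey=np.array([np.sin(.155),np.cos(.155),0])
for z in(26,38):
    for a in(-8,8):
        for b in(-9,9): print(z,a,b,np.round(proj(p,M0+a*ex+b*ey+[0,0,z]),1))
for r in range(r0,r1,4): print(r,'z38',np.round((at_z(p,(160,r),38)-M0)@ex,1),'z33',np.round((at_z(p,(200,r),33)-M0)@ex,1))
E
python3 rem.py 160 202 230 285
```

```text
rows from 230
clip col [133, 133, 134, 133, 133, 134, 133, 122, 42, 37, 38, 37, 39, 45, 45, 45, 44, 44, 45, 45, 46, 43, 41, 45, 46, 45, 46, 46, 45, 46, 45, 45, 47, 47, 45, 46, 44, 46, 46, 72, 117, 133, 133, 134, 134, 134, 133, 134, 133, 132, 133, 133, 132, 132, 132]
ptr col [134, 134, 134, 134, 134, 134, 135, 135, 135, 134, 135, 135, 135, 135, 135, 135, 135, 135, 134, 135, 135, 133, 134, 134, 134, 133, 133, 132, 132, 133, 132, 133, 132, 133, 120, 76, 38, 40, 39, 40, 43, 46, 46, 45, 46, 46, 46, 46, 46, 74, 116, 134, 134, 134, 135]
26 -8 -9 [160.7 237.5]
26 -8 9 [191.8 237.5]
26 8 -9 [163.9 264. ]
26 8 9 [194.4 264.1]
38 -8 -9 [151.4 243.5]
38 -8 9 [184.2 243.5]
38 8 -9 [155.  271.4]
38 8 9 [187.2 271.5]
230 z38 -15.5 z33 -14.2
234 z38 -13.3 z33 -11.9
238 z38 -11.1 z33 -9.7
242 z38 -8.9 z33 -7.4
246 z38 -6.6 z33 -5.1
250 z38 -4.3 z33 -2.8
254 z38 -2.1 z33 -0.4
258 z38 0.2 z33 1.9
262 z38 2.5 z33 4.3
266 z38 4.8 z33 6.6
270 z38 7.2 z33 9.0
274 z38 9.5 z33 11.4
278 z38 11.9 z33 13.8
282 z38 14.3 z33 16.3
```

```bash
ls pics/clip*
```

```text
pics/clip1160.png
```

```bash
python3 -m crank '[{"offset":[-0.002,0,0],"spin":0},{"offset":[-0.004,0.001,0],"spin":0},{"offset":[-0.007,0.001,0],"spin":0},{"offset":[-0.0095,0.0015,0],"spin":0},{"offset":[-0.0115,0.002,0],"spin":0},{"offset":[-0.0125,0.002,0],"spin":0},{"offset":[-0.0125,0.002,0],"spin":0},{"offset":[-0.0125,0.002,0],"spin":0}]'
python3 rem.py 160 202 240 300
python3 - <<'E'
from h import *
p=manip.camera('wrist');a=p['pixels'][:,:400,::-1]
q=manip.camera('scene');b=cv2.resize(q['pixels'][190:390,215:415,::-1],(400,400),interpolation=cv2.INTER_CUBIC)
cv2.imwrite('pics/fin.png',np.hstack([a[:400],b]))
E
```

```text
clock: 12.32
eef_pos: [504.2, -90.2, 51.9]
eef_rot: [-3.14, -0.003, 2.984]
wrist_force: [5.9, -0.6, -8.0]
finger_gap: 21.5
rows from 240
clip col [139, 138, 139, 138, 137, 137, 137, 138, 138, 137, 137, 137, 138, 137, 137, 137, 137, 137, 137, 112, 45, 39, 40, 44, 45, 47, 46, 46, 46, 47, 47, 47, 48, 49, 44, 46, 47, 49, 48, 48, 48, 48, 48, 48, 48, 48, 48, 48, 47, 66, 129, 138, 138, 138, 138, 137, 137, 136, 137, 136]
ptr col [138, 138, 138, 137, 139, 138, 138, 138, 138, 139, 139, 139, 139, 139, 139, 139, 139, 139, 140, 140, 140, 140, 140, 140, 126, 79, 41, 40, 41, 43, 45, 49, 48, 48, 49, 47, 48, 49, 49, 75, 118, 137, 137, 136, 137, 137, 137, 138, 138, 138, 138, 137, 138, 138, 137, 137, 137, 138, 139, 139]
26 -8 -9 [163.  257.4]
26 -8 9 [193.6 257.5]
26 8 -9 [166.2 283.2]
26 8 9 [196.3 283.3]
38 -8 -9 [154.  264.5]
38 -8 9 [186.3 264.6]
38 8 -9 [157.6 291.5]
38 8 9 [189.2 291.6]
240 z38 -22.0 z33 -20.5
244 z38 -19.7 z33 -18.2
248 z38 -17.5 z33 -15.9
252 z38 -15.2 z33 -13.6
256 z38 -12.9 z33 -11.3
260 z38 -10.6 z33 -8.9
264 z38 -8.3 z33 -6.5
268 z38 -6.0 z33 -4.2
272 z38 -3.6 z33 -1.8
276 z38 -1.3 z33 0.6
280 z38 1.1 z33 3.1
284 z38 3.5 z33 5.5
288 z38 5.9 z33 8.0
292 z38 8.3 z33 10.4
296 z38 10.8 z33 12.9
```

View pics/fin.png

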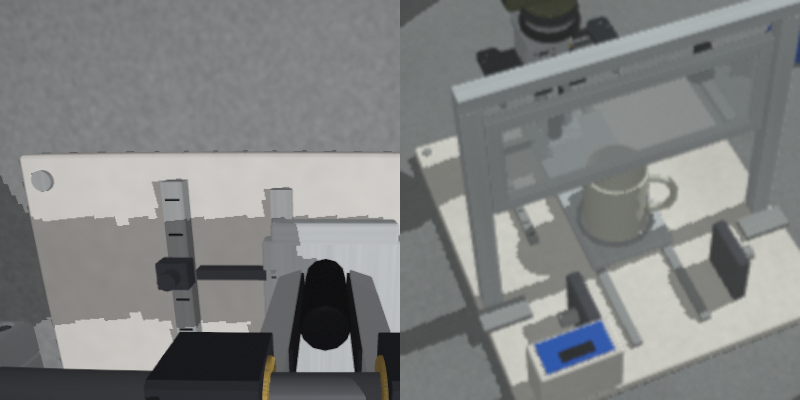

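The pointer is level with the clip: rows 270–280 against clip top 263–290, about 1 mm short by calculation. The mug is upright in its seat and the screen is up. I'll hold still for one call, check that nothing drifts, and hand in.

```bash
python3 -m crank '[{"offset":[-0.001,0,0],"spin":0},{"offset":[-0.001,0,0],"spin":0},{"offset":[-0.001,0,0],"spin":0},{"offset":[-0.001,0,0],"spin":0},{"offset":[-0.001,0,0],"spin":0},{"offset":[-0.001,0,0],"spin":0},{"offset":[-0.001,0,0],"spin":0},{"offset":[-0.001,0,0],"spin":0}]'
python3 - <<'E'
from h import *
p=manip.camera('wrist');g=cv2.cvtColor(p['pixels'],cv2.COLOR_RGB2GRAY)
for c in(160,202): v=np.nonzero(g[240:300,c]<80)[0]+240;print(v.min(),v.max())
print(manip.read_state()['eef_pos'],manip.read_state()['finger_gap'])
print(manip.sign_off())
E
```

```text
clock: 13.13
eef_pos: [503.8, -90.1, 51.9]
eef_rot: [-3.14, -0.001, 2.984]
wrist_force: [7.7, 0.4, -8.6]
finger_gap: 21.1
261 289
265 278
[503.77056319 -90.13305589  51.84014024] 21.33172920832638
the job is handed in; nothing more can be done
None
```

I raised the safety screen to its upper stop and let go of it. Then I pulled the mug slide out about 104 mm, to the mark clip, and handed in the job still gripping it. The job report gives no verdict; the robot's clock stood at about 13 s.

Last checks:
- **Screen:** the upward push met 29 N with no further travel. It was still up in the last scene picture.
- **Slide:** the wrist picture puts the pointer within about 1 mm of the clip's middle. The arm was steady with a spring pull of about 8 N. The gripper was set to 40 N, with the fingers 21 mm apart on the 22 mm grip.
- **Mug:** it stood upright in its seat in the last scene picture. I judged this by eye and did not measure it.
- **Other things on the table:** the arm's path never came near them. I did not measure them again at the end.

No check failed. The only disagreement was between the top and wrist cameras, which differed by about 5 mm on where the slide grip stood. I used the wrist camera for the final alignment.

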